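# Find the rocking corner of the balance plate and press its shim flat

### The arm

A 7-joint arm with a two-finger parallel gripper is mounted at the origin on the work surface. World frame = base frame: x ahead of the robot, y to its left, z up, the work surface at z = 0. Lengths are in m, angles in rad, forces in N, time in s.
With the tool pointing down it reaches from about 0.425 to 0.825 m from the base axis. Payload 3.6 kg.
Tool frame: the origin (TCP) lies where the fingers leave the gripper's body, on its centre line; the fingertips stand 73 mm ahead of it and the grasp point (between the pads) lies 54 mm ahead of it; x points along the fingers, y is the direction in which the jaws open and shut, and the axes are right-handed (so a half turn about x gives the same grasp; the last joint's range is limited). The gripper opens to 85 mm and grips with 20 to 120 N. Pads are 22 mm wide; open, the fingers measure 114 mm over their backs; the gripper's body (76 mm by 85 mm) begins 54 mm behind the grasp point. The pads swing forward as they close: fully open they stand 13 mm farther back than shut.
Start: joints at [-0.026, 0.615, -0.013, 1.423, 0.008, 1.103, -0.04], TCP at [0.65, 0, 0.304] pointing down, gripper open.
Joint ranges: [-3.12, 3.12], [-0.3, 2.06], [-1.34, 1.32], [0.26, 2.42], [-1.36, 4.5], [0.01, 1.98], [-2.84, 2.84]. Speed limits (rad/s): [2.79, 2.79, 3.14, 3.14, 3.14, 3.14, 3.14].

### API

Orientations are given as a unit quaternion [x, y, z, w].
In Python, from station import arm, snapshot, camera_info, ticket gives the robot as it stands. Calls block until the motion is done:
- arm.movep(position, orientation): joint-space move of the TCP to a pose.
- arm.line_to(position, velocity=0.15, ori=None): straight line of the TCP; ori=None keeps the orientation; velocity is the mean speed in m/s.
- arm.move_j(angles): joint-space move.
- arm.move_gripper(opening, effort=None): opening from 0.0 (shut) to 1.0 (fully open); effort is the grip in N (None keeps the last); returns when the fingers have stopped.
- arm.pause(seconds).
- arm.ik(position, orientation): joint angles nearest the present ones, or None.
- snapshot(name): name is "scene" or "side" or "wrist"; returns the picture (384x512x3 uint8, blue, green, red); there is no depth.
- camera_info(name): a dict with "fx", "fy", "cx", "cy" (pixels), "R" (3x3) and "t" (3): a world point X has camera coordinates R X + t; the wrist camera has in their place "T_tool_cam" (4x4, takes a point from camera to tool coordinates, whose origin is the TCP and whose axes are the tool frame's). Camera axes: x right, y down, z forward; pixel columns grow to the right and rows downward; lengths in m; the calibration is good to about 2 mm. A picture is of the moment at which its call begins: read the wrist's pose just before it. camera_info takes no time and is no camera call.
A pose or a line that the arm cannot do raises arm.MotionError and nothing moves.
- ticket.finish_job(): hands the job in, once; it reports no verdict.
Readings, each from a call of its own:
- arm.read_time(): time.
- arm.read_joint_positions(): joint angles.
- arm.read_dq(): joint speeds.
- arm.read_effort(): joint torques, N m.
- arm.read_tool_pos(): TCP position.
- arm.read_eef_rot(): TCP orientation.
- arm.read_ft_force(): force on the tool from outside, world axes, zero at the start.
- arm.read_wrist_torque(): the same for the moment, N m.
- arm.read_opening(): opening from 0.0 (shut) to 1.0 (fully open).
Only numpy, scipy, OpenCV 4.12 (cv2) and the standard library are available. Lean on these libraries where they do the work, as an engineer would, in place of code of your own. Each camera call takes 0.05 s, during which the arm holds its last target. There are 200 camera calls.

### The job

The granite plate under the dispensary balance rocks, because one of its four feet is short. Press down on the corners of the plate to find the one that gives, then press the orange shim tab beside that corner down flat and take your hand away. Leave the other three shim tabs up, do not lift the plate, and leave the other things on the desk where they are.

Things in the scene. Friction and masses are not known exactly. Their poses are not given: they have to be found in the camera images.
- plate: loose dark granite plate, 200 mm deep (x) by 260 wide (y) by 20 thick, 3.4 kg, level at the start, a small ivory balance fixed on its middle (110 x 150 mm, its pan 41 mm above the stone). Origin: centre of its underside, 30 mm above the desk; x away from the robot, y left, z up. Of the four feet hidden under its corners one is 5 mm short; any corner may be the one
- frame: low steel frame fixed to the desk, in which the plate lies; its four corner angles stand 36 mm above the desk around the plate's corners. It carries the feet and, at the left and right sides, an orange flip-down shim tab beside each corner. Origin on the desk under the plate's middle, same axes as the plate
- corner_nl (a point): place to press on the plate's near left corner: bare granite, 50 mm above the desk when level, 20 mm in from the front or back edge, 22 mm from the side edge; the balance is 25 mm away in x, 33 mm in y. Moves with the plate. If this is the corner that gives, 3 N or more sinks it 5 mm (the opposite corner rises) and it springs back when released; a sound corner stays put
- corner_nr (a point): place to press on the plate's near right corner: bare granite, 50 mm above the desk when level, 20 mm in from the front or back edge, 22 mm from the side edge; the balance is 25 mm away in x, 33 mm in y. Moves with the plate. If this is the corner that gives, 3 N or more sinks it 5 mm (the opposite corner rises) and it springs back when released; a sound corner stays put
- corner_fl (a point): place to press on the plate's far left corner: bare granite, 50 mm above the desk when level, 20 mm in from the front or back edge, 22 mm from the side edge; the balance is 25 mm away in x, 33 mm in y. Moves with the plate. If this is the corner that gives, 3 N or more sinks it 5 mm (the opposite corner rises) and it springs back when released; a sound corner stays put
- corner_fr (a point): place to press on the plate's far right corner: bare granite, 50 mm above the desk when level, 20 mm in from the front or back edge, 22 mm from the side edge; the balance is 25 mm away in x, 33 mm in y. Moves with the plate. If this is the corner that gives, 3 N or more sinks it 5 mm (the opposite corner rises) and it springs back when released; a sound corner stays put
- shim_nl (a joint): angle (rad) of the near left corner's orange shim tab: 0 to 0.05 standing up 34 deg from level, 0.6 flat (its stop). Hinge 14 mm above the desk, 10 mm outside the plate's left (+y) edge and parallel to it; the tab points outwards, 64 mm long, 24 wide. 6 to 12 N at the pad presses it down; it stays put. Flat, it raises the foot of its corner 5 mm: fills a gap, or jacks up a sound corner
- tab_nl (a point): middle of the top of the thumb pad (30 x 20 mm, ribbed) of the near left shim tab, 54 mm from its hinge, 24 mm nearer the plate's middle (in x) than that corner's press place and about 75 mm further out; 47 mm above the desk when up; flat it is 17.5 mm above the desk and 11 mm further from the plate
- shim_nr (a joint): angle (rad) of the near right corner's orange shim tab: 0 to 0.05 standing up 34 deg from level, 0.6 flat (its stop). Hinge 14 mm above the desk, 10 mm outside the plate's right (-y) edge and parallel to it; the tab points outwards, 64 mm long, 24 wide. 6 to 12 N at the pad presses it down; it stays put. Flat, it raises the foot of its corner 5 mm: fills a gap, or jacks up a sound corner
- tab_nr (a point): middle of the top of the thumb pad (30 x 20 mm, ribbed) of the near right shim tab, 54 mm from its hinge, 24 mm nearer the plate's middle (in x) than that corner's press place and about 75 mm further out; 47 mm above the desk when up; flat it is 17.5 mm above the desk and 11 mm further from the plate
- shim_fl (a joint): angle (rad) of the far left corner's orange shim tab: 0 to 0.05 standing up 34 deg from level, 0.6 flat (its stop). Hinge 14 mm above the desk, 10 mm outside the plate's left (+y) edge and parallel to it; the tab points outwards, 64 mm long, 24 wide. 6 to 12 N at the pad presses it down; it stays put. Flat, it raises the foot of its corner 5 mm: fills a gap, or jacks up a sound corner
- tab_fl (a point): middle of the top of the thumb pad (30 x 20 mm, ribbed) of the far left shim tab, 54 mm from its hinge, 24 mm nearer the plate's middle (in x) than that corner's press place and about 75 mm further out; 47 mm above the desk when up; flat it is 17.5 mm above the desk and 11 mm further from the plate
- shim_fr (a joint): angle (rad) of the far right corner's orange shim tab: 0 to 0.05 standing up 34 deg from level, 0.6 flat (its stop). Hinge 14 mm above the desk, 10 mm outside the plate's right (-y) edge and parallel to it; the tab points outwards, 64 mm long, 24 wide. 6 to 12 N at the pad presses it down; it stays put. Flat, it raises the foot of its corner 5 mm: fills a gap, or jacks up a sound corner
- tab_fr (a point): middle of the top of the thumb pad (30 x 20 mm, ribbed) of the far right shim tab, 54 mm from its hinge, 24 mm nearer the plate's middle (in x) than that corner's press place and about 75 mm further out; 47 mm above the desk when up; flat it is 17.5 mm above the desk and 11 mm further from the plate
- cal_weight: brass calibration weight with a knob, 32 mm diameter, 52 mm tall, standing on the desk in front of the plate. Origin: centre of its underside. Not part of the job
- pill_bottle: amber pill bottle with white cap, 44 mm diameter, 75 mm tall, standing on the desk in front of the plate. Origin: centre of its underside. Not part of the job
- count_tray: blue tablet-counting tray, 100 x 140 x 18 mm, on the desk behind the plate. Origin: centre of its underside. Not part of the job
- stapler: blue and black stapler, 130 x 34 x 42 mm. Origin: centre of its underside. Not part of the job
- radio: black hand radio standing up, 34 x 56 x 105 mm with a 75 mm aerial on top. Origin: centre of its underside. Not part of the job
- mug: white mug, 76 mm diameter, 90 mm tall. Origin: centre of its underside. Not part of the job
- stamp: ink stamp with red base 60 x 30 mm and wooden knob, 70 mm tall. Origin: centre of its underside. Not part of the job

How it is judged:
By the outcome, as a careful person would: the job done as asked, in the order asked, and still so for the second after the job is handed in, with the robot touching nothing.
It also fails if it takes over 58 s, if anything falls off the work surface, if the arm or the gripper's body presses on something with over 40 N, if the wrist force passes 120 N, or if a joint passes its speed limit or range.

## Working session

There is one attempt and no reset: what is moved stays moved. The work goes in short steps, each a Python script; the robot and the scene stay as the last script left them, time stands still between calls to the robot, and variables do not carry over. Pictures are saved under pics/ and viewed, about 8 in all and at most 12, crops included, and the job is handed in when it is done.

```bash
mkdir -p pics; ls; python3 - <<'E'
from station import arm,snapshot,camera_info
import cv2,numpy as np
for n in("scene","side","wrist"):
    cv2.imwrite(f"pics/{n}0.png",snapshot(n)); print(n,camera_info(n))
cv2.imwrite("pics/both.png",np.vstack([cv2.imread("pics/scene0.png")]))
print(arm.read_tool_pos(),arm.read_eef_rot(),arm.read_time(),arm.read_ft_force())
E
```

```text
pics
scene {'fx': 465.0246279053693, 'fy': 465.0246279053693, 'cx': 261.87224079792054, 'cy': 190.92438945455729, 'R': array([[ 0.11158578,  0.99375238, -0.00219614],
       [ 0.74913945, -0.08557048, -0.65686207],
       [-0.65294617,  0.07165125, -0.75400756]]), 't': array([-0.06674679, -0.39060225,  1.676277  ])}
side {'fx': 443.5521383080523, 'fy': 443.5521383080523, 'cx': 257.00647431379934, 'cy': 187.66686861939064, 'R': array([[-0.91712635, -0.3981598 , -0.0186558 ],
       [-0.25587427,  0.62398   , -0.73836124],
       [ 0.30562661, -0.67239701, -0.67414734]]), 't': array([0.54586763, 0.1971188 , 1.15176045])}
wrist {'fx': 274.59507485975575, 'fy': 274.59507485975575, 'cx': 254.77831668205857, 'cy': 184.584410751494, 'T_tool_cam': array([[ 3.69988217e-04, -3.10888690e-01,  9.50446256e-01,
        -6.96214079e-02],
       [ 9.99999710e-01, -5.18249893e-04, -5.58796604e-04,
         1.84858238e-04],
       [ 6.66292214e-04,  9.50446187e-01,  3.10888408e-01,
        -7.95028796e-02],
       [ 0.00000000e+00,  0.00000000e+00,  0.00000000e+00,
         1.00000000e+00]])}
[ 6.49549568e-01 -3.98987690e-06  3.02977919e-01] [ 0.49947488  0.50051844 -0.50051283  0.49949279] 0.15 [-0.20368811 -0.14911157 -0.06682888]
```

View pics/scene0.png

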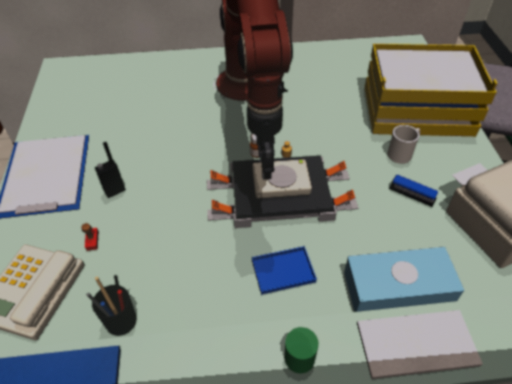

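View pics/side0.png

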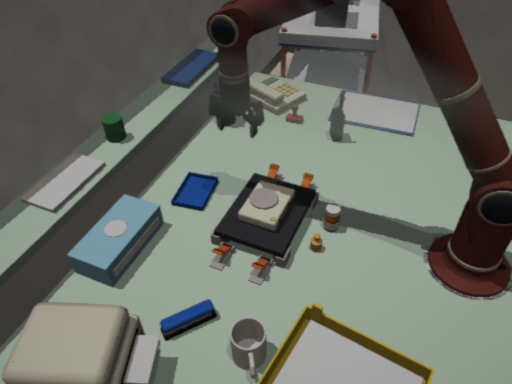

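View pics/wrist0.png

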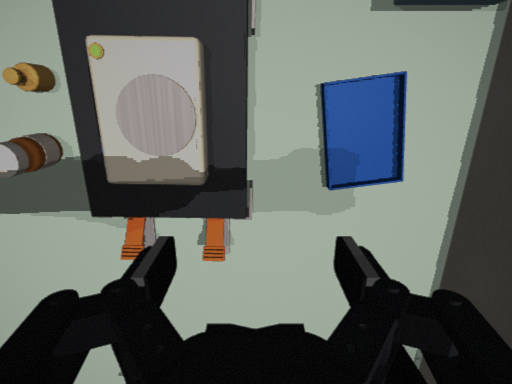

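The scene and side views show the plate near the base axis, with a pair of orange tabs at each of its left and right sides. In the wrist view, the right-hand tabs are at about (133,240) and (215,240). Next I'll triangulate the orange blobs from the scene and side views.

```bash
cat > h.py <<'E'
import numpy as np,cv2
from scipy.spatial.transform import Rotation as Ro
from station import arm,snapshot,camera_info,ticket
def cam(n,pose=None):
    c=camera_info(n); K=np.array([[c['fx'],0,c['cx']],[0,c['fy'],c['cy']],[0,0,1]])
    if n!="wrist": return K@np.c_[c['R'],c['t']]
    T=np.eye(4);T[:3,:3]=Ro.from_quat(pose[1]).as_matrix();T[:3,3]=pose[0]
    return K@np.linalg.inv(T@c['T_tool_cam'])[:3]
def pose(): return np.array(arm.read_tool_pos()),np.array(arm.read_eef_rot())
def proj(P,X): q=P@np.append(X,1); return q[:2]/q[2]
def tri(Ps,uvs):
    A=np.vstack([np.outer(uv,P[2])-P[:2] for P,uv in zip(Ps,uvs)])
    return np.linalg.lstsq(A[:,:3],-A[:,3],rcond=None)[0]
def onplane(P,uv,z):
    A=np.outer(uv,P[2])-P[:2]
    return np.linalg.solve(A[:,:2],-(A[:,2]*z+A[:,3]))
def orange(im,amin=30):
    h=cv2.cvtColor(im,cv2.COLOR_BGR2HSV); m=cv2.inRange(h,(3,190,120),(14,255,255))
    n,l,s,c=cv2.connectedComponentsWithStats(m)
    return [(c[i].round(1),s[i][4],s[i][:4]) for i in range(1,n) if s[i][4]>amin]
E
python3 - <<'E'
from h import *
p=pose()
for n in("scene","side","wrist"):
    P=cam(n,p)
    for c,a,b in orange(cv2.imread(f"pics/{n}0.png")): print(n,c,a,b,onplane(P,c,.04).round(3))
P=cam("wrist",p); print([onplane(P,u,.05).round(3) for u in((90,217),(249,218))], Ro.from_quat(p[1]).as_matrix().round(2))
E
```

```text
scene [335.4 168.8] 92 [327 163  18  12] [0.497 0.224]
scene [219.4 177. ] 75 [212 173  16   9] [ 0.491 -0.109]
scene [343.5 198. ] 111 [334 192  20  13] [0.608 0.223]
scene [221.5 207.1] 102 [213 202  18  11] [ 0.602 -0.109]
side [272.  172.4] 41 [269 168   7  10] [ 0.588 -0.103]
side [306.1 181.7] 47 [302 176   9  11] [ 0.477 -0.102]
side [223.8 247.8] 35 [219 245  10   6] [0.591 0.225]
side [262.5 261.5] 40 [258 259  10   6] [0.481 0.227]
wrist [134.5 234.7] 529 [123 218  22  34] [ 0.486 -0.101]
wrist [214.4 238.3] 629 [204 218  20  42] [ 0.594 -0.106]
wrist [129.5 253.5] 32 [122 253  16   2] [ 0.475 -0.13 ]
[array([ 0.437, -0.07 ]), array([ 0.642, -0.071])] [[-0.  1.  0.]
 [-0.  0. -1.]
 [-1. -0.  0.]]
```

```bash
python3 - <<'E'
from h import *
q=[.5,.5,-.5,.5]
arm.move_gripper(0.0)
for i,y in enumerate((-.03,.09,.20)):
    arm.movep([.54,y,.30],q); p=pose()
    im=snapshot("wrist"); cv2.imwrite(f"pics/w{i}.png",im); np.savez(f"pics/w{i}.npz",a=p[0],b=p[1]); print(p[0],arm.read_opening())
print(arm.read_time())
cv2.imwrite("pics/c.png",np.hstack([cv2.imread(f"pics/w{i}.png")[:,100:420] for i in (0,2)]))
E
```

```text
[ 0.5398797  -0.03017894  0.30066986] 0.0019254003685929687
[0.540731   0.09182    0.29966708] -0.0024153983078684573
[0.54045047 0.19970707 0.29975857] 0.0021202492373593547
2.6667
```

View pics/c.png

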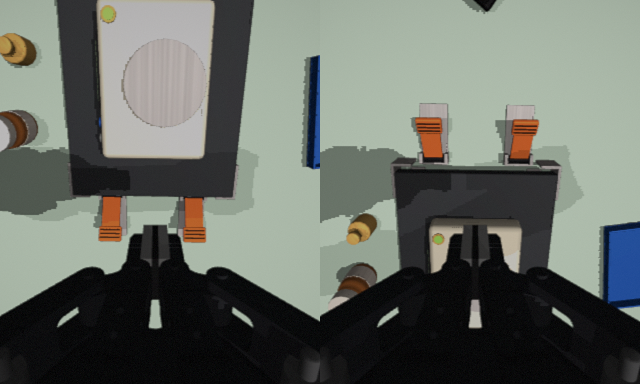

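View pics/w1.png

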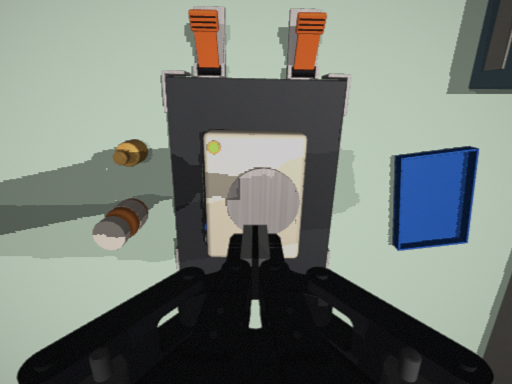

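The wrist views show all four tabs up and the plate corners clear. In w1 the plate's left corners are at (167,79) and (342,80). In w2 they are at (175,169) and (339,167). In w0 the right corners are at (173,195) and (335,196). I'll triangulate these.

```bash
python3 - <<'E'
from h import *
P=[cam("wrist",(lambda d:(d['a'],d['b']))(np.load(f"pics/w{i}.npz"))) for i in range(3)]
P0=cam("wrist",([.64955,0,.30298],[0.49947488,0.50051844,-0.50051283,0.49949279]))
C={}
C['nl']=tri([P[1],P[2]],[(167,79),(175,169)]);C['fl']=tri([P[1],P[2]],[(342,80),(339,167)])
C['nr']=tri([P[0],P0],[(173,195),(90,217)]);C['fr']=tri([P[0],P0],[(335,196),(249,218)])
for k,v in C.items(): print(k,v.round(4))
for i in range(3):
    for c,a,b in orange(cv2.imread(f"pics/w{i}.png")): print(i,c,a,b,onplane(P[i],c,.04).round(3))
Z={'nl':[(0,1,(167,79))]}
for i,u in((1,(167,79)),(2,(175,169)),(1,(342,80)),(2,(339,167)),(0,(173,195)),(0,(335,196))): print(i,onplane(P[i],u,.05).round(4))
# pads: bbox end-of-pad by eye
for n,(i,u),(j,w) in (('tl n',(1,(204,20)),(2,(209,127))),('tl f',(1,(311,22)),(2,(304,128)))):
    print(n,tri([P[i],P[j]],[u,w]).round(4),onplane(P[i],u,.047),onplane(P[j],w,.047))
for u in((210,235),(294,235)): print('r',onplane(P[0],u,.047))
for n,u in(('bottle',(110,236)),('weight',(125,157))): print(n,onplane(P[1],u,.075 if n=='bottle' else .05))
# edge subpixel of tabs' plate pose check
big=cv2.resize(cv2.imread("pics/w1.png")[0:110,140:380],None,fx=3,fy=3,interpolation=cv2.INTER_CUBIC)
big2=cv2.resize(cv2.imread("pics/w0.png")[150:250,140:380],None,fx=3,fy=3,interpolation=cv2.INTER_CUBIC)
cv2.imwrite("pics/z.png",np.clip(np.vstack([big,big2]).astype(int)*3//2,0,255))
E
```

```text
nl [0.4383 0.1885 0.028 ]
fl [0.6484 0.1883 0.0176]
nr [ 0.4405 -0.0671  0.0556]
fr [ 0.6413 -0.0724  0.0465]
0 [210.7 217.7] 692 [200 197  21  44] [ 0.482 -0.104]
0 [293.5 219. ] 710 [284 198  21  44] [ 0.591 -0.107]
1 [205.5  38.2] 1110 [189  10  30  58] [0.488 0.229]
1 [307.5  40.8] 1102 [294  13  32  57] [0.597 0.227]
2 [210.4 137.8] 639 [196 118  26  39] [0.487 0.23 ]
2 [301.8 139.4] 625 [290 120  28  38] [0.597 0.228]
1 [0.4452 0.1874]
2 [0.4446 0.1943]
1 [0.6355 0.1869]
2 [0.6414 0.1966]
0 [ 0.4387 -0.0689]
0 [ 0.6401 -0.0705]
tl n [0.4883 0.2439 0.0498] [0.48799382 0.24458762] [0.48761978 0.24362196]
tl f [0.5976 0.2426 0.0492] [0.59859358 0.24305785] [0.59748243 0.24237836]
r [ 0.48117923 -0.12618852]
r [ 0.59187352 -0.1263914 ]
bottle [0.36714337 0.0096559 ]
weight [0.38708107 0.10088558][ WARN:0@0.740] global loadsave.cpp:1063 imwrite_ Unsupported depth image for selected encoder is fallbacked to CV_8U.
```

View pics/z.png

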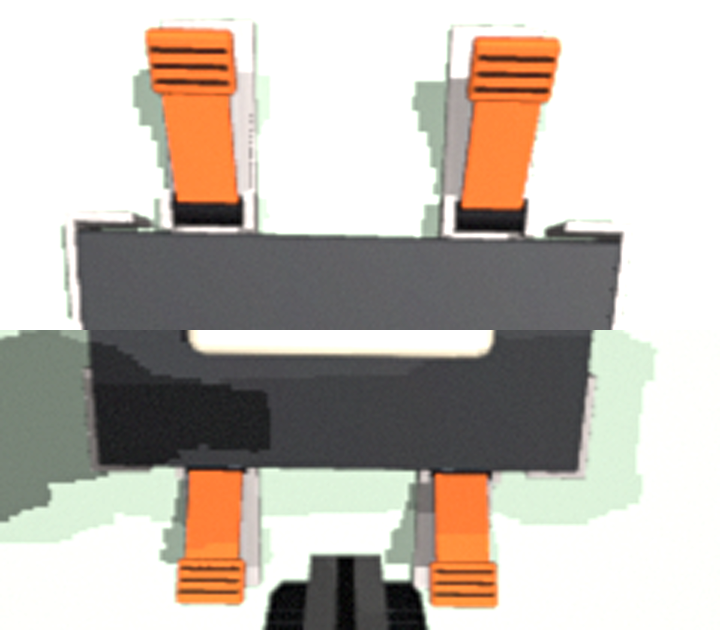

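The pads and corners agree: the frame centre is about (0.5396, 0.0585), yaw about −0.015. The pad half-spread is 185 mm, as expected, and the plate edges match. Next I'll probe the corners with the fingers shut, stepping down under force control.

```bash
cat >> h.py <<'E'
Q=[.5,.5,-.5,.5]; CEN=np.array([.5396,.0585]); YAW=-.015
def w(x,y):
    c,s=np.cos(YAW),np.sin(YAW); return CEN+np.array([c*x-s*y,s*x+c*y])
SG={'nl':(-1,1),'nr':(-1,-1),'fl':(1,1),'fr':(1,-1)}
E
cat > probe.py <<'E'
import sys
from h import *
for k in sys.argv[1:]:
    sx,sy=SG[k]; x,y=w(.08*sx,.108*sy); z0=.073+.050
    arm.movep([x,y,z0+.06],Q); arm.line_to([x,y,z0+.008],velocity=.1); arm.pause(.15)
    f0=arm.read_ft_force()[2]; log=[]; z=z0+.008
    while z>z0-.0145:
        z-=.001; arm.line_to([x,y,z],velocity=.02); arm.pause(.03)
        f=arm.read_ft_force()[2]-f0; log.append((round((arm.read_tool_pos()[2]-z0)*1000,1),round(f,1)))
        if f>9: break
    if k==sys.argv[-1] and 0: pass
    s=snapshot("side"); cv2.imwrite(f"pics/press_{k}.png",s)
    arm.line_to([x,y,z0+.06],velocity=.12)
    print(k,arm.read_time(),[l for l in log if abs(l[1])>.4])
E
python3 probe.py nl
```

```text
nl 7.6667 [(np.float64(7.2), np.float64(0.7)), (np.float64(5.9), np.float64(0.9)), (np.float64(4.0), np.float64(0.9)), (np.float64(3.0), np.float64(0.8)), (np.float64(2.0), np.float64(0.6)), (np.float64(1.0), np.float64(0.5)), (np.float64(0.0), np.float64(1.6)), (np.float64(-0.2), np.float64(7.5)), (np.float64(-0.3), np.float64(15.3))]
```

The near-left corner is stiff: it takes 15 N at level without sinking. I'll probe the other three.

```bash
python3 probe.py fl fr nr | sed 's/np.float64//g'
```

```text
fl 13.0083 [((7.2), (-1.2)), ((5.9), (-0.8)), ((-0.1), (-0.7)), ((-0.3), (4.3)), ((-0.4), (8.6)), ((-0.5), (12.8))]
fr 19.4083 [((7.2), (0.7)), ((5.9), (0.6)), ((3.9), (0.9)), ((1.9), (1.5)), ((0.9), (0.7)), ((-0.8), (2.2)), ((-1.7), (3.3)), ((-2.8), (4.0)), ((-3.8), (4.9)), ((-4.7), (6.2)), ((-4.9), (9.5))]
nr 24.4583 [((7.2), (-2.2)), ((6.0), (-1.5)), ((4.9), (-0.9)), ((4.0), (-1.4)), ((3.0), (-1.2)), ((2.0), (-2.5)), ((0.9), (-1.5)), ((-0.0), (-2.1)), ((-0.3), (5.3)), ((-0.6), (11.9))]
```

The far-right corner gives: it sinks about 5 mm, while the other three stay stiff. Now I'll press tab_fr down along its arc.

```bash
python3 - <<'E' | sed 's/np.float64//g'
from h import *
zf=.073
def at(z):  # TCP pose for pad top height z
    t=np.clip((.047-z)/.0295,0,1.0); x,y=w(.056,-(.185+.011*np.sin(t*np.pi/2)))
    return [x,y,z+zf]
p=at(.047)
arm.movep([p[0],p[1],.20],Q); arm.line_to(at(.056),velocity=.1); arm.pause(.15)
f0=np.array(arm.read_ft_force()); z=.056; log=[]
while z>.0125:
    z-=.0015; arm.line_to(at(z),velocity=.03); arm.pause(.03)
    f=np.array(arm.read_ft_force())-f0; log.append((round(arm.read_tool_pos()[2]-zf,4),f.round(1).tolist()))
    if f[2]>28: break
print(log); 
q=arm.read_tool_pos(); arm.line_to([q[0],q[1],.16],velocity=.12)
x,y=.54,-.03
arm.movep([.60,-.03,.30],Q); pp=pose(); im=snapshot("wrist"); s=snapshot("side"); sc=snapshot("scene")
P=cam("wrist",pp)
for c,a,b in orange(im): print(c,a,b)
print(proj(P,[*w(.056,-.185),.047]),proj(P,[*w(.056,-.196),.0175]),arm.read_time())
a=cv2.resize(im[150:300,100:400],(600,300),interpolation=2); b=cv2.resize(s[150:300,180:380],(400,300),interpolation=2);c=cv2.resize(sc[140:240,190:370],(400,300)[:1]+(300,),interpolation=2)
cv2.imwrite("pics/after.png",np.vstack([cv2.copyMakeBorder(a,0,0,0,200,0),np.hstack([b,c])]))
E
```

```text
[((0.0546), [-1.1, -0.4, 1.2]), ((0.0529), [-1.7, -0.5, 0.1]), ((0.0517), [-1.4, -1.7, 1.8]), ((0.0505), [-1.2, -2.2, 5.2]), ((0.0491), [-2.4, -2.9, 5.0]), ((0.0477), [-1.2, -3.6, 5.0]), ((0.0461), [-1.4, -3.5, 6.2]), ((0.0446), [-1.4, -3.5, 4.9]), ((0.0431), [-1.4, -4.4, 5.2]), ((0.0415), [-0.9, -4.4, 5.1]), ((0.04), [-1.8, -4.7, 4.9]), ((0.0384), [-1.7, -4.3, 4.1]), ((0.0368), [-0.9, -3.9, 4.9]), ((0.0352), [-0.8, -4.1, 4.9]), ((0.0336), [-0.5, -3.9, 4.1]), ((0.032), [-0.6, -1.9, 3.7]), ((0.0303), [-0.4, -2.0, 3.1]), ((0.0288), [0.1, -0.4, 3.0]), ((0.0273), [1.0, 0.2, 2.0]), ((0.0258), [-0.6, 2.7, 2.9]), ((0.0242), [-0.5, 1.6, 2.5]), ((0.0228), [0.1, 1.3, 1.2]), ((0.0213), [-0.9, 0.2, 1.4]), ((0.0198), [-1.9, 0.2, 2.2]), ((0.0183), [-1.5, -1.0, 2.8]), ((0.0171), [-2.5, -1.5, 4.3]), ((0.0167), [-4.9, -0.4, 11.1]), ((0.0164), [-7.0, -0.9, 17.0]), ((0.0161), [-8.5, -0.4, 23.5])]
[250.6 211.3] 405 [242 198  18  29]
[166.8 221.9] 532 [155 205  22  35]
[250.82164281 235.23569086] [251.1228509  232.01960388] 36.025
```

View pics/after.png

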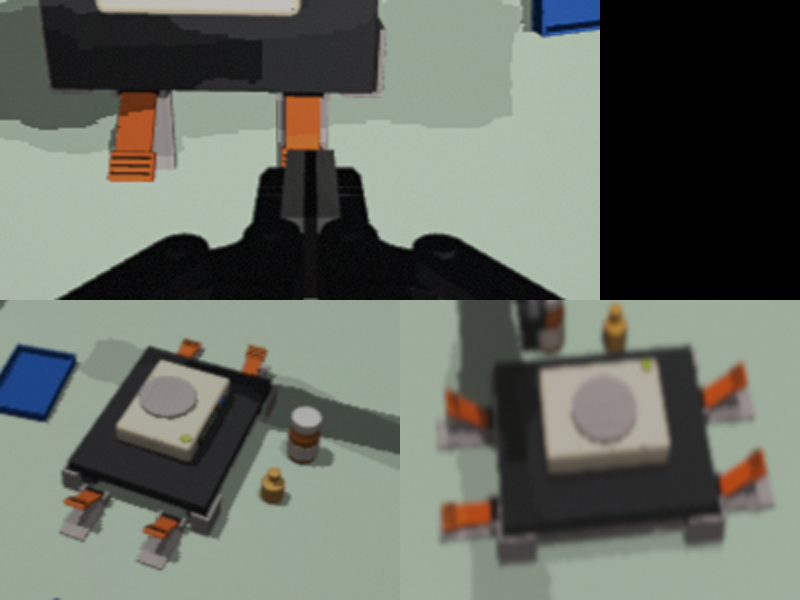

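The pictures show the far-right tab lying flat on its base (scene crop, lower left). The other three tabs are up, and the plate, bottle and weight are in place. The pad hit its stop at about 17 mm, as expected flat, and the hand is clear. I'll hand the job in.

```bash
python3 - <<'E'
from h import *
print(arm.read_ft_force(),arm.read_time()); ticket.finish_job()
E
```

```text
[ 0.28431511 -0.59858045 -0.46562024] 36.025
the job is handed in; nothing more can be done
```

The far-right corner was the one that gave, so I pressed its shim tab (`shim_fr`) flat, took the hand away and handed the job in at 36.0 s.

- **Corner presses:** far right sank about 5 mm under 2 to 6 N, then went firm. Near left, far left and near right moved 0.6 mm or less under 12 to 15 N.
- **Shim tab:** its pad reached a firm stop at about 17 mm above the desk, against 17.5 mm expected when flat. I pressed it to 23.5 N there.
- **Last checks:** the pictures show `shim_fr` flat, the other three tabs up, and the plate, pill bottle and calibration weight undisturbed. The wrist force with the hand clear was under 1 N.
- **Disagreements:** triangulating the plate's left corners gave heights that were too low (18 to 28 mm instead of 50). I took the frame's pose from the tab pads instead, and contact at the corners and tab matched it. The tab also moved at about 5 N, a little under the 6 to 12 N stated.
- **Not checked:** I did not press the far-right corner again after setting the shim.

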